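Pack the load-cell kit into the foam tray

ROBOT

A 6-joint arm with a two-finger parallel gripper is mounted at the origin on the work surface. World frame = base frame: x ahead of the robot, y to its left, z up, the work surface at z = 0. Lengths are in m, angles in rad, forces in N, time in s.
With the tool pointing down it reaches from about 0.35 to 0.725 m from the base axis. Payload 4.3 kg.
Tool frame: the origin (TCP) lies at the very end of the fingers, on their centre line; the grasp point (between the pads) lies 19 mm behind it (bot.grasp_offset is the distance from the TCP to the grasp point, in m); z points along the fingers, y is the line along which they close (so a half turn about z gives the same grasp; the last joint's range is limited). The gripper opens to 85 mm and grips with 20 to 120 N. Pads are 22 mm wide; open, the fingers measure 114 mm over their backs; the gripper's body (76 mm by 85 mm) begins 54 mm behind the grasp point. The pads swing forward as they close: fully open they stand 13 mm farther back than shut.
Start: joints at [1.171, 0.377, 0.081, 1.274, 0, 1.46], TCP at [0.164, 0.551, 0.231] pointing down, gripper open.
Joint ranges: [-2.72, 2.72], [-0.84, 1.66], [-1.02, 1.22], [-1.77, 2.12], [-1.37, 1.28], [-3.14, 3.14]. Speed limits (rad/s): [2.57, 2.57, 3.14, 3.14, 3.14, 3.14].

INTERFACE

Orientations are given as a unit quaternion [w, x, y, z].
In Python, from station import bot gives the robot as it stands.
- The arm moves only by the shell command python3 -m pendant 'ROWS' [FORCE]. ROWS is JSON, a list of rows, each a list of 5 numbers: the shift along the tool's x, y, z in cm, then the turn about the tool's z in rad, then the closure, from 0 (fully open) to 1 (shut). A call has 1 to 5 rows; each row shifts and turns the commanded pose from where the row before left it, along the tool's axes as they then stand; what a row does not reach is not made up. A row lasts 1/8 s, in which the tool goes at most 62.5 mm and 10.7 degrees, less where a joint would pass 70% of its speed; a pose out of reach is approached as far as the arm can. A call with a gripper value outside its range is refused whole. The fingers move at their own pace and stop on an object; FORCE is the grip in N (left out, the last holds). Time passes only in rows, so rows that do not move let the fingers close. It gives the time, the measured TCP pose, the force, the opening and the grip force at its end, in the units of the state.
- bot.get_state(): the state, without advancing time (a new reading comes with each control period).
- bot.camera(name): name is "scene" or "side" or "wrist"; returns the picture (420x560x3 uint8, red, green, blue); there is no depth.
- bot.camera_params(name): a dict with "fx", "fy", "cx", "cy" (pixels), "rvec" (rotation vector, rad) and "tvec" (3), from world to camera coordinates, as OpenCV has them; the wrist camera has in their place "hand_eye" (4x4, takes a point from camera to tool coordinates, whose origin is the TCP and whose axes are the flange's). Camera axes: x right, y down, z forward; pixel columns grow to the right and rows downward; lengths in m; the calibration is good to about 2 mm. A picture is of the moment at which its call begins: read the wrist's pose just before it. camera_params takes no time and is no camera call.
- bot.finish_job(): hands the job in; it is judged then, once.
Trained networks look in the newest picture that a camera, given by its name, has taken for a name from the list of things; names that differ only in an ending like _2 or _b are one class to them, and where a whole thing is asked for, a point or a joint stands for the part that bears it (a point fixed in the world has none). Each returns a list of dicts, best first, with "score" (0 to 1); they miss things now and then, are a little off and sometimes report something else, mostly with a low value. They report only what shows in the picture. A call takes as long as a camera call. They do not tell look-alikes from the thing itself.
- bot.look_for(target, camera): "extent" ([centre column, centre row, width, height] as shares, 0 to 1, of the picture: columns of its width, rows of its height, round what is visible of it).
- bot.landmark_of(target, camera): "centre" ([column, row] as shares, 0 to 1, of the picture: columns of its width, rows of its height: a listed point, or the origin of a listed thing).
The state is a dict: "t": time; "q": joint angles; "qvel": joint speeds; "joint_efforts": joint torques, N m; "eef_pos": TCP position; "eef_rot": TCP orientation; "force": force on the tool from outside, world axes, zero at the start; "moment": the same for the moment, N m; "width": finger opening in m; "grip_force": force on a finger pad.
Only numpy, scipy, OpenCV 4.12 (cv2) and the standard library are available. Lean on these libraries where they do the work, as an engineer would, in place of code of your own. Each camera call takes 0.05 s, during which the arm holds its last target. There are 200 camera calls.

TASK

Pack one scale-corner kit into the blue foam tray: the long load cell into the long pocket, the large levelling foot into the large round pocket, the spacer sleeve into the small round pocket and the junction box into the square pocket, each sitting fully on its pocket's floor, the same way up as it stands now. Set each part down, do not drop it. The short load cell and the small levelling foot do not belong to the kit: leave them standing where they are.

Things in the scene. Friction and masses are not known exactly. Their poses are not given: they have to be found in the camera images.
- load_cell: The LONG load cell: plain aluminium bar 90 long (its x) x 26 wide (its y) x 30 high, small bolt hole near each end of the top, dark bores in its two long sides. Loose, about 0.18 kg. Origin: centre of its underside, z up.
- short_cell: The SHORT load cell, a look-alike: same bar, only 60 long (x) x 26 wide x 30 high. Loose. Not part of the kit. Origin: centre of its underside.
- foot_large: The LARGE levelling foot: standing on a round disc 48 in diameter and 12 high (black rubber below, steel above), on it a round nut 22 in diameter up to 20 above the underside, then a steel stem 14 in diameter up to 50 above the underside. Loose, about 0.17 kg; grip it by the stem. Origin: centre of its underside, z up along the stem.
- foot_small: The SMALL levelling foot, a look-alike: disc 32 in diameter and 10 high, nut 18 in diameter up to 18, stem 10 in diameter up to 40 above the underside. Loose. Not part of the kit. Origin: centre of its underside.
- sleeve: Spacer sleeve: plain steel tube standing on end, 34 outer and 18 inner diameter, 28 high. Loose, about 0.13 kg. Origin: centre of its underside, z up.
- junction_box: Junction box: closed grey box 52 x 52, 30 high, with four small screws in its lid. Loose, about 0.12 kg. Origin: centre of its underside, z up, x and y square to its sides.
- nest_long: Pale foam block (pocket floor dark) with the LONG pocket, 108 (x) x 44 (y). Fixed block 120 (x) x 78 (y) x 13 high, one of four in a row along y, 80 apart, in the blue tray (132 x 334, rim 17 above the table; order varies). Pocket central, floor 5 above the block's underside, 8 deep. Origin: centre of the underside (3 above the table), z up.
- nest_big_round: Pale foam block (pocket floor dark) with the LARGE ROUND pocket, 66 in diameter. Fixed block 120 (x) x 78 (y) x 13 high, one of four in a row along y, 80 apart, in the blue tray (132 x 334, rim 17 above the table; order varies). Pocket central, floor 5 above the block's underside, 8 deep. Origin: centre of the underside (3 above the table), z up.
- nest_small_round: Pale foam block (pocket floor dark) with the SMALL ROUND pocket, 50 in diameter. Fixed block 120 (x) x 78 (y) x 13 high, one of four in a row along y, 80 apart, in the blue tray (132 x 334, rim 17 above the table; order varies). Pocket central, floor 5 above the block's underside, 8 deep. Origin: centre of the underside (3 above the table), z up.
- nest_square: Pale foam block (pocket floor dark) with the SQUARE pocket, 68 x 68. Fixed block 120 (x) x 78 (y) x 13 high, one of four in a row along y, 80 apart, in the blue tray (132 x 334, rim 17 above the table; order varies). Pocket central, floor 5 above the block's underside, 8 deep. Origin: centre of the underside (3 above the table), z up.
Things that resemble listed ones, but are neither listed nor needed, are in the scene too. Leave any green or purple look-alike of the sleeve alone.

How it is judged:
At the end, for the whole second after the job is handed in: The four kit parts rest released, still and upright (0.1 rad), each on the floor of its own pocket (centre within 15 mm of the block's centre, underside 2 to 8 mm above the block's); the short load cell and small foot are within 20 mm of where they stood, not tipped (horizontal distance between load_cell and nest_long below 0.015 m and z of load_cell in the frame of nest_long between 0.002 and 0.008 m and angle between each of load_cell, foot_large, sleeve, junction_box's own z axis and vertical below 0.1 rad and linear speed of each of load_cell, foot_large, sleeve, junction_box below 0.02 m/s and contact force between the fingers and load_cell below 0.05 N and horizontal distance between foot_large and nest_big_round below 0.015 m and z of foot_large in the frame of nest_big_round between 0.002 and 0.008 m and contact force between the fingers and foot_large below 0.05 N and horizontal distance between sleeve and nest_small_round below 0.015 m and z of sleeve in the frame of nest_small_round between 0.002 and 0.008 m and contact force between the fingers and sleeve below 0.05 N and horizontal distance between junction_box and nest_square below 0.015 m and z of junction_box in the frame of nest_square between 0.002 and 0.008 m and contact force between the fingers and junction_box below 0.05 N and distance of each of short_cell, foot_small from where it was at the start of the episode below 0.02 m and angle between each of short_cell, foot_small's own z axis and vertical below 0.3 rad); the robot touches nothing.
It fails at once if a kit part is dropped or thrown (faster than 0.6 m/s, a fall of about 18 mm, while the fingers do not hold it) ((linear speed of load_cell above 0.6 m/s and contact force between the fingers and load_cell below 0.05 N) or (linear speed of foot_large above 0.6 m/s and contact force between the fingers and foot_large below 0.05 N) or (linear speed of sleeve above 0.6 m/s and contact force between the fingers and sleeve below 0.05 N) or (linear speed of junction_box above 0.6 m/s and contact force between the fingers and junction_box below 0.05 N)).
It fails at once if the short cell is moved more than 20 mm or tipped over (distance of short_cell from where it was at the start of the episode above 0.02 m or angle between short_cell's own z axis and vertical above 0.3 rad).
It fails at once if the foot small is moved more than 20 mm or tipped over (distance of foot_small from where it was at the start of the episode above 0.02 m or angle between foot_small's own z axis and vertical above 0.3 rad).
It also fails if it takes over 102 s, if anything falls off the work surface, if the arm or the gripper's body presses on something with over 40 N, if the wrist force passes 120 N, or if a joint passes its speed limit or range.

## Working session

There is one attempt and no reset: what is moved stays moved. The work goes in short steps, Python scripts to look and compute and a shell command to move; the robot and the scene stay as the last step left them, time stands still between calls to the robot, and variables do not carry over. Pictures are saved under pics/ and viewed, at most 17 in all, crops included, and the job is handed in when it is done.

```bash
mkdir -p pics; ls
cat > h.py <<'E'
import numpy as np,cv2
from station import bot
from scipy.spatial.transform import Rotation as R
def rot(q): return R.from_quat([q[1],q[2],q[3],q[0]]).as_matrix()
def cam(name,st=None):
    p=bot.camera_params(name)
    K=np.array([[p['fx'],0,p['cx']],[0,p['fy'],p['cy']],[0,0,1]])
    if 'hand_eye' in p:
        st=st or bot.get_state()
        T=np.eye(4);T[:3,:3]=rot(st['eef_rot']);T[:3,3]=st['eef_pos']
        T=T@np.array(p['hand_eye']);Rc=T[:3,:3].T;t=-Rc@T[:3,3]
    else:
        Rc=cv2.Rodrigues(np.array(p['rvec'],float))[0];t=np.array(p['tvec'],float).ravel()
    return K,Rc,t
def toworld(c,uv,z):
    K,Rc,t=c
    d=Rc.T@np.linalg.inv(K)@np.array([uv[0],uv[1],1.]);o=-Rc.T@t
    return o+d*(z-o[2])/d[2]
def topix(c,X):
    K,Rc,t=c;p=K@(Rc@np.asarray(X,float)+t);return p[:2]/p[2]
def save(name,img): cv2.imwrite('pics/'+name,img[:,:,::-1])
E
python3 - <<'E'
from h import *
np.set_printoptions(precision=3,suppress=True)
s=bot.get_state();print(s['t'],s['eef_pos'],s['eef_rot'],s['width'])
print(rot(s['eef_rot']))
for n in ['scene','side']:
    im=bot.camera(n);save(n+'0.png',im);c=cam(n);print(n,c[0][0,0],-c[1].T@c[2])
    for t in ['load_cell','short_cell','foot_large','foot_small','sleeve','junction_box','nest_long','nest_big_round','nest_small_round','nest_square']:
        z=0.008 if 'nest' in t else 0
        z=0.003 if 'nest' in t else 0
        print(t,[(round(r['score'],2),(np.array(r['centre'])*[560,420]).round(),toworld(c,np.array(r['centre'])*[560,420],z).round(3)) for r in bot.landmark_of(t,n)])
E
```

```text
pics
0.0 [0.164 0.55  0.23 ] [-0.     0.144  0.99  -0.001] 0.08555080642016206
[[-0.958  0.286 -0.001]
 [ 0.286  0.958 -0.002]
 [ 0.    -0.002 -1.   ]]
scene 511.90142204785366 [1.094 0.256 0.945]
load_cell [(0.96, array([295., 213.]), array([0.449, 0.002, 0.   ]))]
short_cell [(0.74, array([247., 200.]), array([ 0.455, -0.114,  0.   ]))]
foot_large [(0.57, array([456., 244.]), array([0.395, 0.361, 0.   ]))]
foot_small [(0.63, array([290., 213.]), array([ 0.452, -0.008,  0.   ])), (0.63, array([300., 293.]), array([0.634, 0.088, 0.   ])), (0.61, array([209., 166.]), array([ 0.394, -0.244,  0.   ]))]
sleeve [(0.83, array([429., 213.]), array([0.334, 0.286, 0.   ])), (0.76, array([407., 250.]), array([0.45 , 0.265, 0.   ])), (0.63, array([374., 204.]), array([0.355, 0.164, 0.   ])), (0.58, array([399., 218.]), array([ 0.374,  0.228, -0.   ]))]
junction_box [(0.67, array([342., 233.]), array([0.461, 0.122, 0.   ]))]
nest_long [(0.69, array([227., 262.]), array([ 0.624, -0.084,  0.003])), (0.45, array([335., 300.]), array([0.623, 0.161, 0.003]))]
nest_big_round [(0.6, array([333., 301.])
[... 665 characters left out ...]
([ 0.399, -0.241,  0.   ]))]
sleeve [(0.84, array([277., 328.]), array([0.374, 0.232, 0.   ])), (0.72, array([301., 300.]), array([0.358, 0.155, 0.   ])), (0.69, array([232., 327.]), array([0.453, 0.267, 0.   ])), (0.57, array([283., 365.]), array([0.334, 0.294, 0.   ]))]
junction_box [(0.74, array([260., 273.]), array([0.462, 0.132, 0.   ]))]
nest_long [(0.65, array([236., 189.]), array([ 0.632, -0.074,  0.003])), (0.36, array([201., 236.]), array([0.627, 0.101, 0.003]))]
nest_big_round [(0.91, array([185., 256.]), array([0.626, 0.164, 0.003]))]
nest_small_round [(0.77, array([206., 234.]), array([0.621, 0.091, 0.003]))]
nest_square [(0.9, array([221., 208.]), array([0.632, 0.003, 0.003]))]
```

View pics/scene0.png

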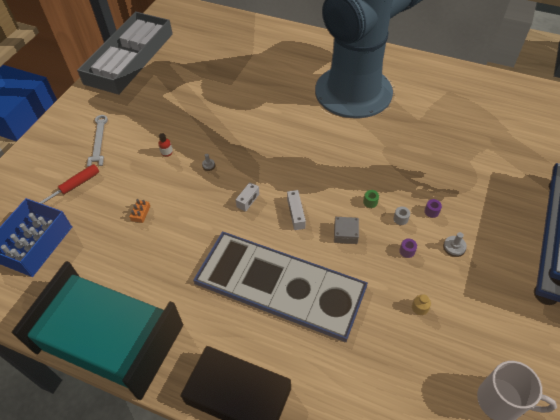

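View pics/side0.png

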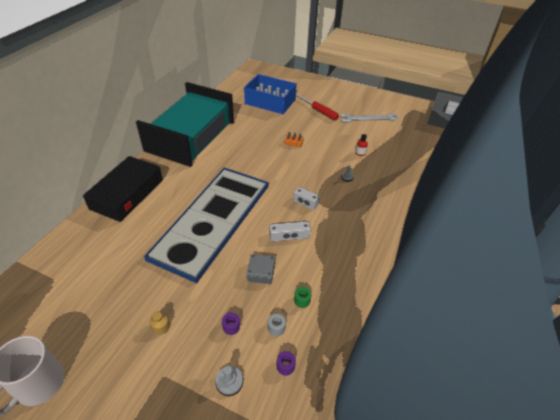

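The scene view shows the long cell at about (295,210), short cell (247,196), box (346,230), steel sleeve (402,215) and large foot (456,243). The sleeve sits among green (372,199) and purple (433,207 and 408,247) look-alikes. The pockets run long, square, small round, large round from left to right. The side view agrees. I'll refine the positions by segmentation.

```bash
python3 - <<'E'
from h import *
np.set_printoptions(precision=3,suppress=True)
print(np.array(bot.camera_params('wrist')['hand_eye']),cam('wrist')[0][0,0])
im=cv2.imread('pics/scene0.png');c=cam('scene')
g=im.max(2)
m=((g<90)*255).astype(np.uint8);m[:230]=0;m[330:]=0;m[:,:200]=0;m[:,370:]=0
n,l,st,ce=cv2.connectedComponentsWithStats(m)
for i in range(1,n):
    if st[i,4]>150:
        P=[toworld(c,p,0.012)[:2] for p in np.argwhere(l==i)[:,::-1]]
        r=cv2.minAreaRect(np.array(P,np.float32)*1000);print(st[i],np.mean(P,0),r)
im=cv2.imread('pics/side0.png');c=cam('side')
g=im.max(2)
m=((g<90)*255).astype(np.uint8);m[:170]=0;m[280:]=0;m[:,:150]=0;m[:,265:]=0
n,l,st,ce=cv2.connectedComponentsWithStats(m)
for i in range(1,n):
    if st[i,4]>150:
        P=[toworld(c,p,0.012)[:2] for p in np.argwhere(l==i)[:,::-1]]
        r=cv2.minAreaRect(np.array(P,np.float32)*1000);print('side',st[i],np.mean(P,0),r)
E
python3 -m pendant '[[-5,-6,-2,0,0],[-5,-6,-2,0,0],[-5,-6,-2,0,0],[-5,-6,-2,0,0],[-3,-4,-2,0,0]]'
```

```text
[[-0.    -0.948 -0.318  0.081]
 [ 1.    -0.    -0.001  0.   ]
 [ 0.    -0.318  0.948 -0.143]
 [ 0.     0.     0.     1.   ]] 310.54175191529515
[334 230  24  14 160] [0.481 0.133] ((480.753173828125, 131.61131286621094), (27.762033462524414, 55.594600677490234), 1.1713699102401733)
[200 233 166  97 384] [0.593 0.057] ((620.37939453125, 41.728965759277344), (330.1681213378906, 111.50477600097656), 89.27912139892578)
[209 241  38  46 814] [ 0.631 -0.077] ((629.7644653320312, -77.26802825927734), (40.30813217163086, 104.75699615478516), 89.26240539550781)
[243 258  40  36 856] [0.631 0.003] ((630.5248413085938, 2.7098751068115234), (65.08051300048828, 64.59095764160156), 89.42613220214844)
[287 279  23  20 368] [0.631 0.083] ((631.3595581054688, 82.61152648925781), (43.49089050292969, 45.116336822509766), 21.851137161254883)
[200 282 124  48 498] [0.698 0.024] ((697.15625, 24.782928466796875), (268.6159973144531, 11.309685707092285), 89.60719299316406)
[320 289  32  28 699] [0.633 0.163] ((632.5047607421875, 163.53085327148438), (59.592037200927734, 62.24613571166992), 21.86794853210449
[... 281 characters left out ...]
080810547)
side [195 187  70  93 349] [0.566 0.075] ((565.655517578125, 54.201141357421875), (313.7967224121094, 8.169830322265625), 89.43061065673828)
side [203 195  35  24 476] [0.632 0.006] ((632.1273193359375, 5.452829360961914), (60.72224044799805, 64.0581283569336), 89.179931640625)
side [192 222  21  14 221] [0.633 0.086] ((632.951171875, 85.2049331665039), (42.45458221435547, 42.63422393798828), 84.29410552978516)
side [167 243  30  21 491] [0.633 0.166] ((633.7281494140625, 165.67449951171875), (62.83244705200195, 55.168575286865234), 25.975780487060547)
t: 1.72
eef_pos: [0.2774, 0.2795, 0.3138]
eef_rot: [0.0, 0.145, 0.989, -0.0]
force: [1.1, 0.5, -0.1]
width: 0.0853
grip_force: 0.0
```

```bash
cat > look.py <<'E'
import sys
from h import *
np.set_printoptions(precision=3,suppress=True)
s=bot.get_state();im=bot.camera('wrist');save(sys.argv[1],im);c=cam('wrist',s)
print(s['eef_pos'])
for t in sys.argv[2:]:
    for r in bot.landmark_of(t,'wrist'):
        uv=np.array(r['centre'])*[560,420];print(t,round(r['score'],2),uv.round(),toworld(c,uv,.003 if 'nest' in t else 0)[:2])
E
python3 look.py w1.png sleeve foot_large junction_box
```

```text
[0.277 0.28  0.314]
sleeve 0.92 [302. 270.] [0.459 0.267]
sleeve 0.83 [267. 230.] [0.374 0.232]
sleeve 0.78 [297. 194.] [0.33  0.293]
sleeve 0.69 [215. 232.] [0.355 0.152]
foot_large 0.87 [350. 227.] [0.407 0.359]
junction_box 0.74 [223. 290.] [0.459 0.127]
```

View pics/w1.png

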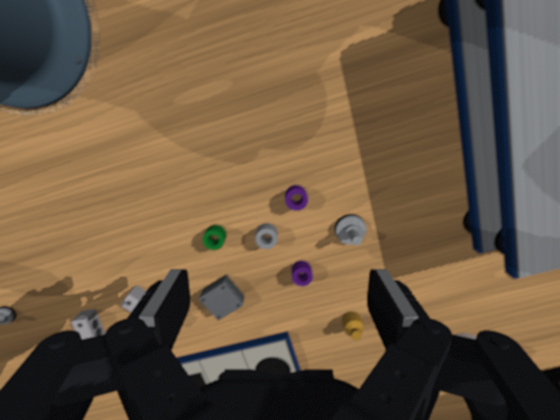

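The wrist view shows the steel sleeve ring at (266,237), large foot (350,230), box (222,297), and green and purple rings at (214,237), (296,198) and (302,272). Now I'll segment for precise centres and yaws.

```bash
python3 - <<'E'
from h import *
np.set_printoptions(precision=3,suppress=True)
s=bot.get_state()
def seg(f,c,items):
    im=cv2.imread('pics/'+f);hsv=cv2.cvtColor(im,cv2.COLOR_BGR2HSV);m=(((hsv[...,1]<70)&(hsv[...,2]>60))*255).astype(np.uint8)
    cv2.imwrite('pics/m_'+f,m)
    n,l,st,ce=cv2.connectedComponentsWithStats(m)
    for nm,u,v,z in items:
        i=min((i for i in range(1,n) if 60<st[i,4]<5000),key=lambda i:np.hypot(*(ce[i]-[u,v])))
        P=np.array([toworld(c,p,z)[:2] for p in np.argwhere(l==i)[:,::-1]])
        print(f,nm,st[i],'mean',P.mean(0),'rect',[np.round(x,1) for x in cv2.minAreaRect((P*1000).astype(np.float32))])
seg('w1.png',cam('wrist',s),[('sleeve',266,237,.028),('foot',350,230,.012),('box',222,295,.03)])
seg('scene0.png',cam('scene'),[('sleeve',402,213,.028),('foot',456,247,.012),('box',346,230,.03),('long',295,208,.03),('short',247,195,.03)])
seg('side0.png',cam('side'),[('sleeve',277,321,.028),('foot',229,380,.012),('box',262,266,.03),('long',290,228,.03)])
E
python3 -c "
import cv2,numpy as np
a=[cv2.imread('pics/'+f) for f in ('scene0.png','m_scene0.png')]
b=[cv2.imread('pics/'+f) for f in ('w1.png','m_w1.png')]
r=lambda x:cv2.resize(x,(400,300))
cv2.imwrite('pics/c1.png',np.vstack([np.hstack([r(x[150:270,230:390]) for x in a]),np.hstack([r(x[180:330,190:390]) for x in b])]))"
```

```text
w1.png sleeve [255 223  23  26 453] mean [0.373 0.234] rect [array([372.5, 234.1]), array([33.2, 40.7]), np.float64(73.2)]
w1.png foot [335 215  31  30 740] mean [0.407 0.36 ] rect [array([407. , 358.9]), array([47.1, 48.3]), np.float64(73.2)]
w1.png box [ 199  276   45   44 1085] mean [0.457 0.135] rect [array([456.2, 134.3]), array([57.2, 64.9]), np.float64(19.3)]
scene0.png sleeve [394 206  16  19 241] mean [0.385 0.231] rect [array([385.2, 231.6]), array([50.8, 32.2]), np.float64(6.3)]
scene0.png foot [444 232  23  24 389] mean [0.406 0.359] rect [array([404.4, 356.5]), array([58.4, 48.3]), np.float64(24.8)]
scene0.png box [335 217  24  26 600] mean [0.468 0.131] rect [array([467.6, 131.3]), array([66.8, 50.4]), np.float64(19.0)]
scene0.png long [287 190  19  40 503] mean [0.458 0.01 ] rect [array([457.1,   9.3]), array([109.1,  30.1]), np.float64(31.9)]
scene0.png short [236 183  23  28 422] mean [ 0.465 -0.107] rect [array([ 463.8, -107.6]), array([40.2, 76.6]), np.float64(82.3)]
side0.png sleeve [268 313  18  24 353] mean [0.374 0.24 ] rect [array([372.8, 239.5]), array([31.6, 46.8]), np.float64(25.8)]
side0.png foot [215 365  28  31 658] mean [0.405 0.362] rect [array([405.2, 361.8]), array([47.1, 49.3]), np.float64(12.1)]
side0.png box [247 254  28  30 715] mean [0.456 0.14 ] rect [array([456.1, 139.4]), array([52.8, 71.1]), np.float64(18.3)]
side0.png long [269 221  42  21 713] mean [0.444 0.019] rect [array([443.7,  18.9]), array([93.3, 52.3]), np.float64(32.5)]
```

View pics/c1.png

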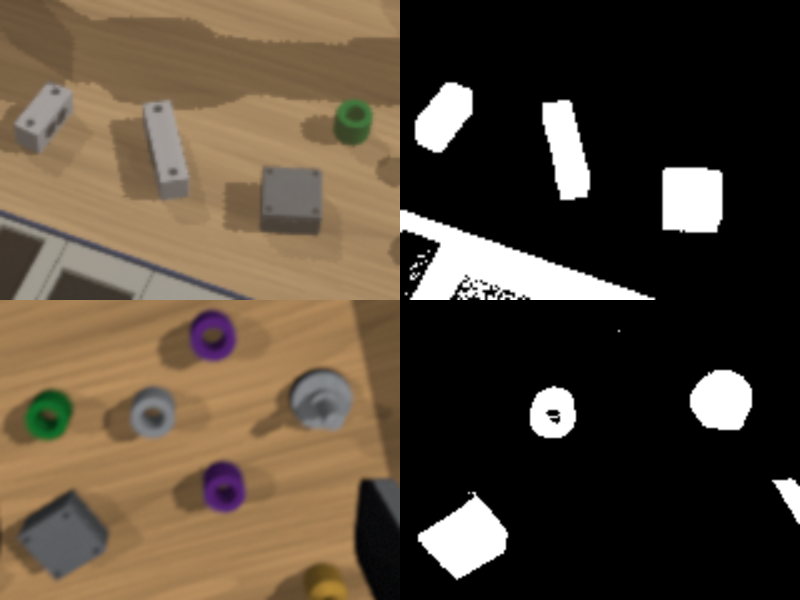

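The masks include side faces, so they're biased. I'll fit projected model silhouettes across the cameras instead.

```bash
cat > fit.py <<'E'
from h import *
from scipy.optimize import minimize
np.set_printoptions(precision=4,suppress=True)
def cyl(r,z0,z1):
    a=np.linspace(0,2*np.pi,24,endpoint=False)
    return np.array([[r*np.cos(t),r*np.sin(t),z] for t in a for z in(z0,z1)])
def box(lx,ly,h): return np.array([[x,y,z] for x in(-lx/2,lx/2) for y in(-ly/2,ly/2) for z in(0,h)])
M=dict(sleeve=[cyl(.017,0,.028)],foot=[cyl(.024,0,.012),cyl(.007,.012,.05)],box=[box(.052,.052,.03)],long=[box(.09,.026,.03)],short=[box(.06,.026,.03)])
def mask(f,c,x0,z):
    im=cv2.imread('pics/'+f);hsv=cv2.cvtColor(im,cv2.COLOR_BGR2HSV);m=((hsv[...,1]<80)&(hsv[...,2]>55)).astype(np.uint8)
    u=topix(c,[x0[0],x0[1],z])
    n,l,st,ce=cv2.connectedComponentsWithStats(m)
    i=min((i for i in range(1,n) if 60<st[i,4]<9000),key=lambda i:np.hypot(*(ce[i]-u)))
    k=(l==i).astype(np.uint8);cs,_=cv2.findContours(k,0,2);return cv2.fillPoly(k,cs,1)
S=4
def fit(nm,x0,views):
    ms=[(c,cv2.resize(mask(f,c,x0,.015),None,fx=S,fy=S,interpolation=0)>0) for f,c in views]
    def cost(p,full=False):
        e=[]
        for c,m in ms:
            r=np.zeros(m.shape,np.uint8);ca,sa=np.cos(p[2]),np.sin(p[2])
            for pts in M[nm]:
                X=pts@np.array([[ca,sa,0],[-sa,ca,0],[0,0,1]])+[p[0],p[1],0]
                u=np.array([topix(c,x) for x in X])
                cv2.fillConvexPoly(r,cv2.convexHull(((u+.5)*S).round().astype(np.int32)),1)
            r=r>0;e.append((r&m).sum()/(r|m).sum())
        return e if full else -sum(e)
    x0=np.array(x0,float);best=None
    for dy in ([0,.5,-.5] if nm in('box','long','short') else [0]):
        p=x0+[0,0,dy];d=np.array([[0,0,0],[.01,0,0],[0,.01,0],[0,0,.2]])
        r=minimize(cost,p,method='Nelder-Mead',options=dict(initial_simplex=p+d,xatol=2e-4,fatol=1e-4))
        if best is None or r.fun<best.fun: best=r
    print(nm,best.x,'iou',np.round(cost(best.x,True),3))
E
python3 - <<'E'
from fit import *
V={'w':('w1.png',cam('wrist')),'s':('scene0.png',cam('scene')),'d':('side0.png',cam('side'))}
for nm,x,vs in [('sleeve',(.372,.23,0),'wsd'),('foot',(.405,.36,0),'wsd'),('box',(.46,.13,.3),'wsd'),('long',(.449,.008,.5),'sd'),('short',(.455,-.115,0),'sd')]:
    for v in list(vs)+[vs]: print(v,end=' ');fit(nm,x,[V[k] for k in v])
E
```

```text
w sleeve [ 0.378   0.2323 -0.0802] iou [0.938]
s sleeve [ 0.3745  0.2308 -0.0495] iou [0.928]
d sleeve [0.3767 0.2328 0.0917] iou [0.95]
wsd sleeve [0.377  0.2319 0.1867] iou [0.923 0.859 0.939]
w foot [0.4088 0.3597 0.0366] iou [0.938]
s foot [0.4037 0.3579 0.171 ] iou [0.907]
d foot [0.4072 0.3594 0.054 ] iou [0.955]
wsd foot [0.4073 0.3591 0.1172] iou [0.9   0.829 0.952]
w box [0.4619 0.1286 0.3682] iou [0.841]
s box [0.4578 0.1274 0.3043] iou [0.924]
d box [0.4607 0.1295 0.3209] iou [0.958]
wsd box [0.4606 0.1283 0.3174] iou [0.833 0.904 0.938]
s long [0.4473 0.0048 0.5652] iou [0.953]
d long [0.4494 0.007  0.5847] iou [0.955]
sd long [0.4489 0.0063 0.5777] iou [0.926 0.947]
s short [ 0.4541 -0.1135 -0.1366] iou [0.952]
d short [ 0.4564 -0.1098 -0.1525] iou [0.957]
sd short [ 0.4557 -0.1122 -0.1329] iou [0.915 0.91 ]
```

```bash
cat > go.py <<'E'
# print tool-axis shift (cm) and turn to reach target x y [z] [tool-y angle]
import sys
from h import *
a=[float(v) for v in sys.argv[1:]]
s=bot.get_state();Rm=rot(s['eef_rot']);p=np.array(s['eef_pos'])
t=np.array([a[0],a[1],a[2] if len(a)>2 else p[2]])
d=t-p;ang=np.arctan2(Rm[1,1],Rm[0,1])
print('t',round(s['t'],2),'pos',p.round(4),'yang',round(ang,3),'tilt',(Rm[:,2]).round(4))
if len(a)>3:
    dw=(a[3]-ang+np.pi/2)%np.pi-np.pi/2
    print('turn about tool z',round(-dw,3), 'or',round(-dw+np.pi*np.sign(dw),3),'q6',s['q'][5])
print('shift cm (current axes)',(Rm.T@d*100).round(2))
if len(a)>3:
    R2=R.from_euler('z',dw).as_matrix()@Rm
    print('shift cm (after turn)',(R2.T@d*100).round(2))
E
python3 -m pendant '[[-2.5,2.8,4.5,0,0.3],[-2.5,2.8,4.5,0,0.3],[-2.5,2.8,4.5,0,0.3],[-2.5,2.8,4.5,0,0.3],[0,0,0,0,0.3]]' 60
python3 go.py .4065 .359 .023
```

```text
t: 2.55
eef_pos: [0.4028, 0.3605, 0.1275]
eef_rot: [-0.003, 0.143, 0.99, -0.003]
force: [-0.3, -0.4, -0.2]
width: 0.0598
grip_force: 0.0
t 2.55 pos [0.4028 0.3605 0.1275] yang 1.283 tilt [-0.0077 -0.005  -1.    ]
shift cm (current axes) [-0.46  0.03 10.45]
```

```bash
python3 -m pendant '[[-0.3,0,4,0,0.3],[0,0,4,0,0.3],[0,0,2,0,0.3],[0,0,0,0,0.3],[0,0,0,0,0.3]]'
python3 go.py .4065 .359 .023; python3 look.py w2.png foot_large
```

```text
t: 3.18
eef_pos: [0.408, 0.3605, 0.035]
eef_rot: [0.001, 0.144, 0.99, 0.001]
force: [0.3, 0.3, -0.7]
width: 0.06
grip_force: 0.0
t 3.17 pos [0.408  0.3605 0.035 ] yang 1.282 tilt [ 0.0017  0.0014 -1.    ]
shift cm (current axes) [ 0.11 -0.19  1.19]
[0.408 0.361 0.035]
foot_large 0.86 [275. 245.] [0.409 0.358]
```

View pics/w2.png

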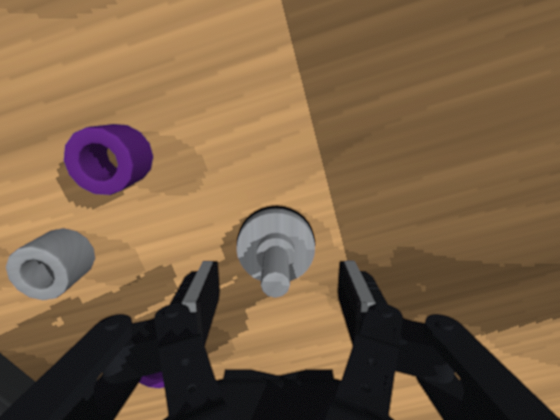

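The foot's stem (276,285) stands nearly centred between the fingers (210 and 350). I'll lower slightly, close and lift.

```bash
python3 -m pendant '[[0,-0.15,1.1,0,0.3],[0,0,0,0,0.95],[0,0,0,0,0.95],[0,0,0,0,0.95],[0,0,0,0,0.95]]' 50; python3 -m pendant '[[0,0,0,0,0.95],[0,0,-2,0,0.95],[0,0,-3,0,0.95],[0,0,-3,0,0.95],[0,0,0,0,0.95]]'; python3 go.py .633 .1645 .115
```

```text
t: 3.9
eef_pos: [0.4075, 0.3581, 0.0225]
eef_rot: [0.0, 0.144, 0.99, 0.0]
force: [0.3, 0.7, 0.6]
width: 0.0126
grip_force: 48.7
t: 4.53
eef_pos: [0.409, 0.3592, 0.1044]
eef_rot: [0.002, 0.144, 0.99, 0.002]
force: [0.2, 0.5, -1.9]
width: 0.0123
grip_force: 48.9
t 4.53 pos [0.409  0.3592 0.1044] yang 1.281 tilt [ 0.004   0.0028 -1.    ]
shift cm (current axes) [-27.03 -12.25  -1.03]
```

```bash
python3 -m pendant '[[-4,-1.8,0,0,0.95],[-5,-2.3,0,0,0.95],[-5,-2.3,0,0,0.95],[-5,-2.3,0,0,0.95],[-4,-1.8,0,0,0.95]]'; python3 -m pendant '[[-3,-1.3,0,0,0.95],[-1,-0.4,0,0,0.95],[0,0,0,0,0.95],[0,0,0,0,0.95]]';  python3 go.py .633 .1645 .0315
python3 - <<'E'
from h import *
save('s3.png',bot.camera('scene'))
E
```

```text
t: 5.15
eef_pos: [0.5982, 0.1897, 0.1001]
eef_rot: [-0.001, 0.145, 0.989, -0.0]
force: [-0.2, 1.2, -2.3]
width: 0.0126
grip_force: 48.9
t: 5.65
eef_pos: [0.6297, 0.1649, 0.1017]
eef_rot: [-0.001, 0.144, 0.99, -0.0]
force: [0.0, 0.2, -1.8]
width: 0.0125
grip_force: 48.9
t 5.65 pos [0.6297 0.1649 0.1017] yang 1.282 tilt [-1.9e-03  3.0e-04 -1.0e+00]
shift cm (current axes) [-0.34  0.05  7.01]
```

View pics/s3.png

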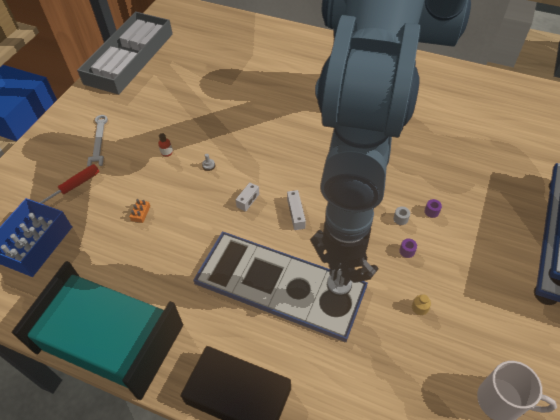

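The foot hangs upright at (340,285), above the large round pocket at (337,303). I'll lower it onto the floor, slowly at the end.

```bash
python3 -m pendant '[[-0.3,0,3,0,0.95],[0,0,3,0,0.95],[0,0,0.6,0,0.95],[0,0,0,0,0.95],[0,0,0,0,0.95]]';  python3 go.py .633 .1645 .0305
```

```text
t: 6.32
eef_pos: [0.6352, 0.1636, 0.038]
eef_rot: [0.001, 0.144, 0.99, 0.0]
force: [0.1, -0.4, -2.3]
width: 0.012
grip_force: 48.9
t 6.33 pos [0.6352 0.1636 0.038 ] yang 1.281 tilt [ 2.7e-03  5.0e-04 -1.0e+00]
shift cm (current axes) [0.24 0.02 0.75]
```

```bash
python3 -m pendant '[[0.2,0,0.4,0,0.95],[0,0,0.2,0,0.95],[0,0,0.15,0,0.95],[0,0,0,0,0.95],[0,0,0,0,0.95]]'; python3 go.py .633 .1645 .0305
```

```text
t: 6.95
eef_pos: [0.6322, 0.1638, 0.0304]
eef_rot: [0.0, 0.144, 0.99, 0.0]
force: [-4.4, -0.6, 6.7]
width: 0.0121
grip_force: 50.2
t 6.95 pos [0.6322 0.1638 0.0304] yang 1.281 tilt [ 8.e-04  4.e-04 -1.e+00]
shift cm (current axes) [-0.05  0.09 -0.01]
```

```bash
python3 -m pendant '[[0,0,0,0,0.7],[0,0,0,0,0.6],[0,0,-1,0,0.5],[0,0,-3,0,0.42],[0,0,-4,0,0.42]]'; python3 go.py .376 .232 .1
```

```text
t: 7.58
eef_pos: [0.6313, 0.1635, 0.1091]
eef_rot: [-0.001, 0.144, 0.99, -0.0]
force: [1.3, -0.3, 0.6]
width: 0.0491
grip_force: 0.0
t 7.58 pos [0.6313 0.1635 0.1091] yang 1.281 tilt [-2.1e-03 -3.0e-04 -1.0e+00]
shift cm (current axes) [26.42 -0.73  0.96]
```

```bash
python3 -m pendant '[[5.5,-0.15,-0.5,0,0.42],[6,-0.15,0,0,0.42],[6,-0.15,0,0,0.42],[5.5,-0.15,0,0,0.42],[3.4,0,0,0,0.42]]'; python3 -m pendant '[[0,0,3,0,0.42],[0,0,3,0,0.42],[0,0,0,0,0.42],[0,0,0,0,0.42]]'; python3 go.py .376 .232 .01; python3 look.py w4.png sleeve
python3 - <<'E'
from h import *
save('s4.png',bot.camera('scene')[120:360,180:500])
E
```

```text
t: 8.2
eef_pos: [0.3748, 0.2335, 0.1143]
eef_rot: [-0.0, 0.144, 0.99, 0.0]
force: [0.1, 0.7, 0.2]
width: 0.0496
grip_force: 0.0
t: 8.7
eef_pos: [0.3783, 0.2336, 0.0549]
eef_rot: [0.001, 0.144, 0.99, 0.0]
force: [0.5, -0.9, -0.0]
width: 0.0494
grip_force: 0.0
t 8.7 pos [0.3783 0.2336 0.0549] yang 1.281 tilt [ 1.1e-03  6.0e-04 -1.0e+00]
shift cm (current axes) [ 0.17 -0.22  4.49]
[0.378 0.234 0.055]
sleeve 0.77 [157. 232.] [0.356 0.154]
sleeve 0.72 [276. 224.] [0.373 0.234]
sleeve 0.67 [348. 138.] [0.332 0.293]
```

View pics/w4.png

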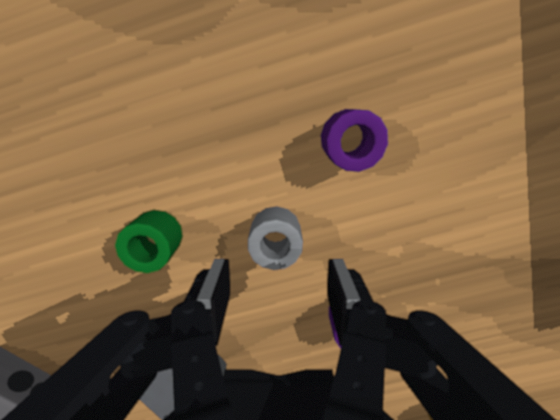

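View pics/s4.png

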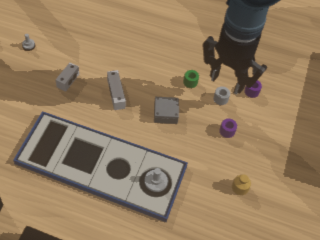

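The foot stands upright in the large pocket. The steel sleeve (275,243) lies centred between the fingers, with the green and purple rings outside them. I'll go down and grip.

```bash
python3 -m pendant '[[0.15,-0.15,2,0,0.42],[0,0,2,0,0.42],[0,0,0.4,0,0.42],[0,0,0,0,0.42],[0,0,0,0,0.42]]'; python3 -m pendant '[[0,0,0,0,0.8],[0,0,0,0,0.8],[0,0,0,0,0.8],[0,0,0,0,0.8]]' 40;  python3 go.py .6325 .084 .1
```

```text
t: 9.48
eef_pos: [0.3765, 0.2327, 0.0107]
eef_rot: [0.001, 0.144, 0.99, 0.0]
force: [-0.9, -0.9, 0.3]
width: 0.0494
grip_force: 0.0
t: 9.98
eef_pos: [0.3764, 0.2327, 0.0108]
eef_rot: [0.001, 0.144, 0.99, 0.0]
force: [-1.5, -0.4, 4.7]
width: 0.0327
grip_force: 39.2
t 9.97 pos [0.3764 0.2327 0.0108] yang 1.281 tilt [ 1.6e-03  6.0e-04 -1.0e+00]
shift cm (current axes) [-28.8   -6.92  -8.89]
```

```bash
python3 -m pendant '[[0,0,-1,0,0.8],[0,0,-3,0,0.8],[0,0,-4,0,0.8],[-2.5,-0.6,-1,0,0.8],[-5,-1.2,0,0,0.8]]'; python3 -m pendant '[[-5,-1.2,0,0,0.8],[-5,-1.2,0,0,0.8],[-5,-1.2,0,0,0.8],[-4,-1,0,0,0.8],[-2.3,-0.6,0,0,0.8]]';python3 -m pendant '[[0,0,0,0,0.8],[0,0,0,0,0.8],[0,0,0,0,0.8]]'; python3 go.py .6325 .084 .0188; python3 look.py w5.png sleeve
```

```text
t: 10.6
eef_pos: [0.4426, 0.1943, 0.1018]
eef_rot: [0.001, 0.143, 0.99, 0.001]
force: [0.8, 0.5, -1.5]
width: 0.0325
grip_force: 40.0
t: 11.22
eef_pos: [0.6333, 0.0815, 0.1001]
eef_rot: [0.0, 0.145, 0.989, 0.0]
force: [-1.0, 0.2, -1.0]
width: 0.0326
grip_force: 40.0
t: 11.6
eef_pos: [0.6304, 0.0837, 0.0999]
eef_rot: [-0.001, 0.144, 0.99, 0.0]
force: [0.0, 0.1, -1.4]
width: 0.0321
grip_force: 40.0
t 11.6 pos [0.6304 0.0837 0.0999] yang 1.282 tilt [-1.e-03  2.e-04 -1.e+00]
shift cm (current axes) [-0.21  0.09  8.11]
[0.63  0.084 0.1  ]
sleeve 0.97 [277. 260.] [0.675 0.07 ]
```

View pics/w5.png

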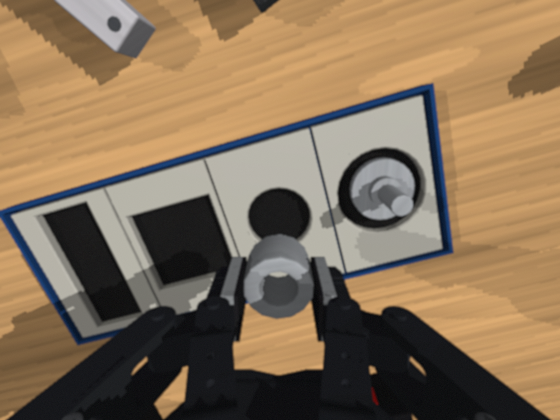

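The sleeve is held upright at (278,280) and the small round pocket is at (278,213). The foot sits well inside its pocket. Lowering the sleeve.

```bash
python3 -m pendant '[[-0.2,0.1,3,0,0.8],[0,0,3,0,0.8],[0,0,1.2,0,0.8],[0,0,0,0,0.8],[0,0,0,0,0.8]]'; python3 -m pendant '[[0,0,0.3,0,0.8],[0,0,0.2,0,0.8],[0,0,0.2,0,0.8],[0,0,0.1,0,0.8],[0,0,0,0,0.8]]'; python3 go.py .6325 .084 .0188
```

```text
t: 12.32
eef_pos: [0.6348, 0.0835, 0.0292]
eef_rot: [0.001, 0.144, 0.99, 0.0]
force: [-0.4, 0.7, -1.2]
width: 0.0323
grip_force: 40.0
t: 12.95
eef_pos: [0.6337, 0.0834, 0.0197]
eef_rot: [-0.0, 0.144, 0.99, 0.0]
force: [0.1, -0.2, -1.3]
width: 0.0321
grip_force: 40.0
t 12.95 pos [0.6337 0.0834 0.0197] yang 1.281 tilt [-3.e-04  1.e-04 -1.e+00]
shift cm (current axes) [0.13 0.03 0.09]
```

```bash
python3 -m pendant '[[0.1,0,0.1,0,0.8],[0,0,0.05,0,0.8],[0,0,0.05,0,0.8],[0,0,0,0,0.8],[0,0,0,0,0.8]]'; python3 go.py .6325 .084 .0188
```

```text
t: 13.58
eef_pos: [0.633, 0.0836, 0.0188]
eef_rot: [0.0, 0.144, 0.99, 0.0]
force: [-1.4, 0.3, 6.5]
width: 0.0326
grip_force: 40.7
t 13.57 pos [0.633  0.0836 0.0188] yang 1.281 tilt [ 8.e-04  0.e+00 -1.e+00]
shift cm (current axes) [0.06 0.02 0.  ]
```

```bash
python3 -m pendant '[[0,0,0,0,0.6],[0,0,0,0,0.5],[0,0,-1,0,0.45],[0,0,-3,0,0.45],[0,0,-4,0,0.42]]'; python3 -m pendant '[[0,0,0,-0.15,0.2],[0,0,0,-0.15,0.2],[0,0,0,-0.15,0.2],[0,0,0,-0.16,0.2],[0,0,0,0,0.2]]'; python3 go.py .460 .1285 .1 1.891; python3 look.py w6.png junction_box sleeve
```

```text
t: 14.2
eef_pos: [0.6319, 0.0836, 0.098]
eef_rot: [-0.001, 0.144, 0.99, -0.0]
force: [0.8, -0.4, -0.4]
width: 0.0495
grip_force: 0.0
t: 14.82
eef_pos: [0.633, 0.0837, 0.0983]
eef_rot: [0.0, -0.159, 0.987, 0.0]
force: [-0.1, 0.0, 0.3]
width: 0.0684
grip_force: 0.0
t 14.82 pos [0.633  0.0837 0.0983] yang 1.889 tilt [ 6.e-04  1.e-04 -1.e+00]
turn about tool z -0.002 or 3.14 q6 -0.28628778348423556
shift cm (current axes) [15.03  9.67 -0.18]
shift cm (after turn) [15.01  9.7  -0.18]
[0.633 0.084 0.098]
```

View pics/w6.png

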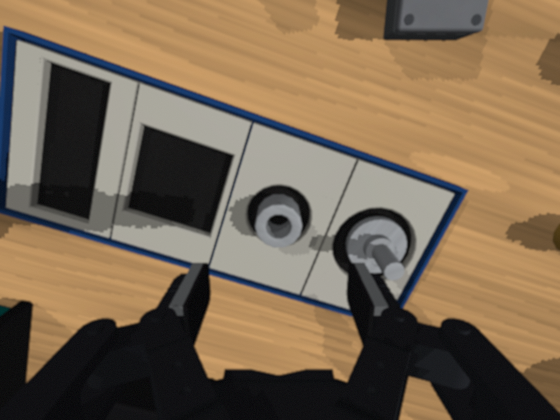

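The sleeve stands in the small pocket (279,220) and the foot in its own (378,245). The box at the top (437,18) looks square to the tool. I'll move over it.

```bash
python3 -m pendant '[[4,2.5,0,0,0.2],[4,2.5,0,0,0.2],[4,2.5,0,0,0.2],[3,2.2,0,0,0.2],[0,0,0,0,0.2]]'; python3 -m pendant '[[0,0,2,0,0.2],[0,0,2,0,0.2],[0,0,0,0,0.2],[0,0,0,0,0.2]]'; python3 go.py .460 .1285 .009 1.891; python3 look.py w7.png junction_box
python3 - <<'E'
from fit import *
fit('box',(.46,.1285,.32),[('w7.png',cam('wrist'))])
E
```

```text
t: 15.6
eef_pos: [0.4565, 0.1289, 0.0976]
eef_rot: [-0.001, -0.16, 0.987, 0.0]
force: [0.3, -1.2, 0.8]
width: 0.0685
grip_force: 0.0
t: 16.1
eef_pos: [0.461, 0.1285, 0.0585]
eef_rot: [0.001, -0.159, 0.987, -0.0]
force: [0.4, -0.3, -0.3]
width: 0.0683
grip_force: 0.0
t 16.1 pos [0.461  0.1285 0.0585] yang 1.89 tilt [ 1.1e-03  2.0e-04 -1.0e+00]
turn about tool z -0.001 or 3.141 q6 -0.18037217308169104
shift cm (current axes) [0.1  0.04 4.94]
shift cm (after turn) [0.1  0.04 4.94]
[0.461 0.128 0.058]
junction_box 0.69 [278. 227.] [0.46  0.128]
box [0.464  0.1308 0.3162] iou [0.855]
```

View pics/w7.png

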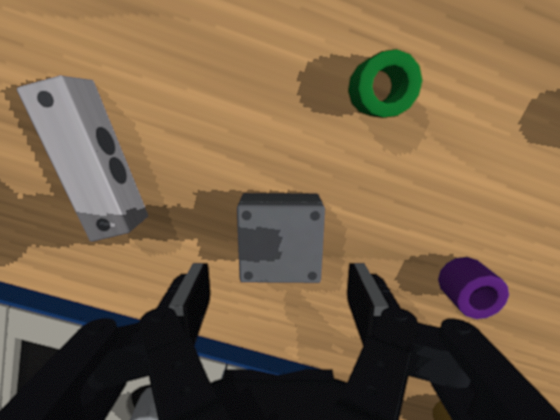

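The box (281,240) is centred and square between the fingers. Going down to grip.

```bash
python3 -m pendant '[[0,0,2.5,0,0.2],[0,0,2,0,0.2],[0,0,0.4,0,0.2],[0,0,0,0,0.2],[0,0,0,0,0.2]]'; python3 -m pendant '[[0,0,0,0,0.6],[0,0,0,0,0.6],[0,0,0,0,0.6],[0,0,0,0,0.6]]' 40;  python3 go.py .6315 .0045 .1 1.563
```

```text
t: 16.82
eef_pos: [0.4609, 0.1287, 0.0098]
eef_rot: [0.001, -0.159, 0.987, 0.0]
force: [0.6, 0.1, -0.0]
width: 0.0685
grip_force: 0.0
t: 17.32
eef_pos: [0.4608, 0.1287, 0.0098]
eef_rot: [0.001, -0.159, 0.987, 0.0]
force: [-0.4, -0.4, 6.0]
width: 0.0512
grip_force: 42.6
t 17.32 pos [0.4608 0.1287 0.0098] yang 1.891 tilt [ 1.9e-03  4.0e-04 -1.0e+00]
turn about tool z 0.328 or -2.814 q6 -0.18071906082408068
shift cm (current axes) [-12.31 -17.16  -9.  ]
shift cm (after turn) [-17.18 -12.29  -8.99]
```

```bash
python3 -m pendant '[[0,0,-1,0,0.6],[0,0,-3,0,0.6],[0,0,-4,0,0.6],[0,0,-1,0.164,0.6],[0,0,0,0.164,0.6]]'; python3 -m pendant '[[-3.5,-2.5,0,0,0.6],[-4,-3,0,0,0.6],[-4,-3,0,0,0.6],[-3.5,-2.4,0,0,0.6],[-2.2,-1.4,0,0,0.6]]';python3 -m pendant '[[0,0,0,0,0.6],[0,0,0,0,0.6],[0,0,0,0,0.6]]'; python3 go.py .6315 .0045 .0178 1.563; python3 look.py w8.png junction_box
```

```text
t: 17.95
eef_pos: [0.4609, 0.1287, 0.1006]
eef_rot: [0.001, 0.007, 1.0, 0.0]
force: [-0.2, -0.5, -0.5]
width: 0.0512
grip_force: 42.1
t: 18.58
eef_pos: [0.6323, 0.0026, 0.0989]
eef_rot: [0.0, 0.005, 1.0, -0.0]
force: [-1.1, -0.0, -1.2]
width: 0.051
grip_force: 42.1
t: 18.95
eef_pos: [0.6297, 0.005, 0.0988]
eef_rot: [-0.001, 0.003, 1.0, 0.0]
force: [-0.7, 0.2, -1.2]
width: 0.0508
grip_force: 42.1
t 18.95 pos [0.6297 0.005  0.0988] yang 1.564 tilt [-1.2e-03  3.0e-04 -1.0e+00]
turn about tool z 0.001 or -3.141 q6 -0.08605606515925258
shift cm (current axes) [-0.19 -0.05  8.1 ]
shift cm (after turn) [-0.19 -0.05  8.1 ]
[0.63  0.005 0.099]
junction_box 0.67 [276. 261.] [0.677 0.003]
```

View pics/w8.png

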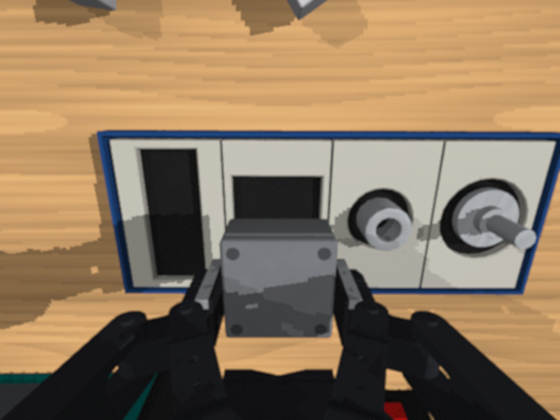

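The box (279,280) is held square, over the square pocket (278,210). I'll lower it.

```bash
python3 -m pendant '[[-0.15,-0.05,3,0,0.6],[0,0,3,0,0.6],[0,0,1.2,0,0.6],[0,0,0,0,0.6],[0,0,0,0,0.6]]'; python3 -m pendant '[[0.05,0,0.3,0,0.6],[0,0,0.2,0,0.6],[0,0,0.1,0,0.6],[0,0,0.1,0,0.6],[0,0,0,0,0.6]]'; python3 go.py .6315 .0045 .0178
```

```text
t: 19.68
eef_pos: [0.6335, 0.0037, 0.0282]
eef_rot: [0.001, 0.004, 1.0, -0.0]
force: [0.2, -0.2, -0.9]
width: 0.0514
grip_force: 42.1
t: 20.3
eef_pos: [0.6319, 0.0036, 0.0197]
eef_rot: [-0.0, 0.004, 1.0, 0.0]
force: [-0.3, -0.4, -1.3]
width: 0.0511
grip_force: 42.1
t 20.3 pos [0.6319 0.0036 0.0197] yang 1.563 tilt [-2.e-04  1.e-04 -1.e+00]
shift cm (current axes) [0.04 0.09 0.19]
```

```bash
python3 -m pendant '[[0,0.1,0.1,0,0.6],[0,0,0.1,0,0.6],[0,0,0.05,0,0.6],[0,0,0,0,0.6],[0,0,0,0,0.6]]'; python3 go.py .6315 .0045 .0178
```

```text
t: 20.92
eef_pos: [0.632, 0.0047, 0.0178]
eef_rot: [0.0, 0.004, 1.0, 0.0]
force: [-2.8, 1.4, 4.5]
width: 0.0513
grip_force: 42.8
t 20.93 pos [0.632  0.0047 0.0178] yang 1.563 tilt [ 3.e-04  2.e-04 -1.e+00]
shift cm (current axes) [ 0.05 -0.02 -0.  ]
```

```bash
python3 -m pendant '[[0,0,0,0,0.28],[0,0,0,0,0.28],[0,0,-1,0,0.28],[0,0,-3,0,0.28],[0,0,-4,0,0.4]]'; python3 -m pendant '[[4,0,0,-0.15,0.42],[4,0,0,-0.15,0.42],[4,0,0,-0.15,0.42],[4,0,0,-0.13,0.42],[0,0,0,0,0.42]]'; python3 go.py .4485 .006 .055 2.146
```

```text
t: 21.55
eef_pos: [0.6311, 0.0047, 0.0976]
eef_rot: [-0.001, 0.004, 1.0, 0.0]
force: [0.8, -0.3, 0.2]
width: 0.0511
grip_force: 0.0
t: 22.18
eef_pos: [0.4749, -0.0297, 0.0975]
eef_rot: [-0.001, -0.281, 0.96, 0.0]
force: [0.3, 0.3, 0.6]
width: 0.0494
grip_force: 0.0
t 22.18 pos [ 0.4749 -0.0297  0.0975] yang 2.141 tilt [-2.3e-03  3.0e-04 -1.0e+00]
turn about tool z -0.005 or 3.137 q6 -0.7661709505337991
shift cm (current axes) [0.29 4.42 4.26]
shift cm (after turn) [0.27 4.42 4.26]
```

```bash
python3 -m pendant '[[0.3,4.4,0,0,0.42],[0,0,2.2,0,0.42],[0,0,2,0,0.42],[0,0,0,0,0.42],[0,0,0,0,0.42]]'; python3 go.py .4485 .006 .010 2.146; python3 look.py w9.png load_cell
python3 - <<'E'
from fit import *
fit('long',(.4485,.006,.575),[('w9.png',cam('wrist'))])
E
```

```text
t: 22.8
eef_pos: [0.4528, 0.006, 0.0562]
eef_rot: [0.001, -0.282, 0.959, -0.0]
force: [-0.3, -0.3, -0.3]
width: 0.0493
grip_force: 0.0
t 22.8 pos [0.4528 0.006  0.0562] yang 2.143 tilt [ 0.0015 -0.     -1.    ]
turn about tool z -0.003 or 3.138 q6 -0.6990934134091122
shift cm (current axes) [0.37 0.24 4.61]
shift cm (after turn) [0.37 0.24 4.61]
[0.453 0.006 0.056]
load_cell 0.63 [281. 229.] [0.452 0.007]
long [0.4495 0.0063 0.5685] iou [0.979]
```

View pics/w9.png

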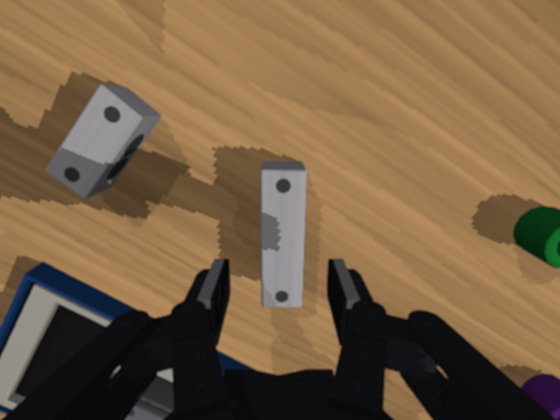

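The long cell (283,235) lies along the fingers' plane and is well aligned, with the short one off at (105,140). A 3 mm correction, then down and grip.

```bash
python3 -m pendant '[[0.35,0.2,2.2,0,0.42],[0,0,2,0,0.42],[0,0,0.3,0,0.42],[0,0,0,0,0.42],[0,0,0,0,0.42]]'; python3 -m pendant '[[0,0,0,0,0.85],[0,0,0,0,0.85],[0,0,0,0,0.85],[0,0,0,0,0.85],[0,0,0,0,0.85]]' 50;  python3 go.py .631 -.0755 .1 1.563
```

```text
t: 23.52
eef_pos: [0.4486, 0.0057, 0.0112]
eef_rot: [0.001, -0.282, 0.959, -0.0]
force: [-0.8, -0.2, -0.3]
width: 0.0497
grip_force: 0.0
t: 24.15
eef_pos: [0.4483, 0.0057, 0.0111]
eef_rot: [0.001, -0.282, 0.959, -0.0]
force: [-1.5, -0.3, 5.8]
width: 0.0247
grip_force: 50.5
t 24.15 pos [0.4483 0.0057 0.0111] yang 2.143 tilt [ 1.6e-03 -2.0e-04 -1.0e+00]
turn about tool z 0.58 or -2.562 q6 -0.7011403081701166
shift cm (current axes) [-10.97 -16.73  -8.86]
shift cm (after turn) [-18.34  -7.99  -8.86]
```

```bash
python3 -m pendant '[[0,0,-1,0,0.85],[0,0,-3,0.145,0.85],[0,0,-4,0.145,0.85],[0,0,-1,0.145,0.85],[0,0,0,0.145,0.85]]'; python3 -m pendant '[[-4,-1.7,0,0,0.85],[-5,-2.2,0,0,0.85],[-5,-2.2,0,0,0.85],[-3,-1.4,0,0,0.85],[-1.4,-0.5,0,0,0.85]]';python3 -m pendant '[[0,0,0,0,0.85],[0,0,0,0,0.85],[0,0,0,0,0.85]]'; python3 go.py .631 -.0755 .0191 1.563; python3 look.py w10.png load_cell
```

```text
t: 24.78
eef_pos: [0.4483, 0.0058, 0.1019]
eef_rot: [0.001, 0.006, 1.0, -0.0]
force: [-0.6, 0.4, -1.6]
width: 0.0251
grip_force: 49.6
t: 25.4
eef_pos: [0.6322, -0.0767, 0.1]
eef_rot: [-0.0, 0.004, 1.0, 0.0]
force: [-0.4, 0.8, -1.5]
width: 0.0248
grip_force: 49.6
t: 25.78
eef_pos: [0.6299, -0.0751, 0.1004]
eef_rot: [-0.0, 0.004, 1.0, 0.0]
force: [-0.9, 0.9, -1.3]
width: 0.0251
grip_force: 49.6
t 25.77 pos [ 0.6299 -0.0751  0.1004] yang 1.563 tilt [-1.e-03  4.e-04 -1.e+00]
turn about tool z 0.0 or -3.141 q6 -0.21127469202483368
shift cm (current axes) [-0.12 -0.04  8.13]
shift cm (after turn) [-0.12 -0.04  8.13]
[ 0.63  -0.075  0.1  ]
load_cell 0.56 [279. 264.] [ 0.681 -0.075]
```

View pics/w10.png

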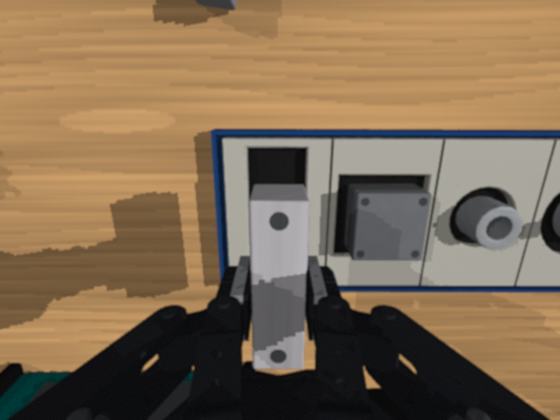

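The cell (279,275) is aligned with the long pocket, and the box is seated in its pocket (385,220). Lowering the cell.

```bash
python3 -m pendant '[[-0.05,-0.05,3,0,0.85],[0,0,3,0,0.85],[0,0,1.2,0,0.85],[0,0,0,0,0.85],[0,0,0,0,0.85]]'; python3 -m pendant '[[0.1,0,0.3,0,0.85],[0,0,0.2,0,0.85],[0,0,0.2,0,0.85],[0,0,0.1,0,0.85],[0,0,0,0,0.85]]'; python3 go.py .631 -.0755 .0191
```

```text
t: 26.5
eef_pos: [0.6324, -0.0763, 0.0297]
eef_rot: [0.001, 0.004, 1.0, -0.0]
force: [0.8, 0.0, -1.9]
width: 0.0249
grip_force: 49.6
t: 27.12
eef_pos: [0.6303, -0.0761, 0.0201]
eef_rot: [-0.0, 0.004, 1.0, 0.0]
force: [1.0, -0.9, -1.3]
width: 0.0249
grip_force: 49.6
t 27.12 pos [ 0.6303 -0.0761  0.0201] yang 1.563 tilt [-3.e-04  1.e-04 -1.e+00]
shift cm (current axes) [-0.07  0.06  0.1 ]
```

```bash
python3 -m pendant '[[-0.05,0.05,0.1,0,0.85],[0,0,0.05,0,0.85],[0,0,0,0,0.85],[0,0,0,0,0.85],[0,0,0,0,0.85]]'; python3 go.py .631 -.0755 .0191
```

```text
t: 27.75
eef_pos: [0.6311, -0.0755, 0.0191]
eef_rot: [0.0, 0.004, 1.0, 0.0]
force: [-1.3, 0.6, 2.0]
width: 0.0247
grip_force: 50.0
t 27.75 pos [ 0.6311 -0.0755  0.0191] yang 1.563 tilt [ 5.e-04  2.e-04 -1.e+00]
shift cm (current axes) [0.01 0.   0.  ]
```

```bash
python3 -m pendant '[[0,0,0,0,0.65],[0,0,0,0,0.55],[0,0,-1,0,0.5],[0,0,-3,0,0.5],[0,0,-4,0,0.5]]'; python3 -m pendant '[[5,0,-2,0,0.5],[5,0,-2,0,0.5],[4,0,-3,0,0.5],[0,0,-3,0,0.5],[0,0,0,0,0.5]]'; python3 look.py w11.png load_cell
python3 - <<'E'
from h import *
a=bot.camera('scene')[150:350,180:480];b=cv2.imread('pics/w11.png')[:,:,::-1]
save('f.png',np.hstack([cv2.resize(a,(450,300)),cv2.resize(b,(350,300))]))
E
```

```text
t: 28.38
eef_pos: [0.63, -0.0755, 0.0992]
eef_rot: [-0.001, 0.004, 1.0, 0.0]
force: [0.8, -0.2, -0.0]
width: 0.0424
grip_force: 0.0
t: 29.0
eef_pos: [0.4926, -0.0751, 0.2021]
eef_rot: [0.003, 0.004, 1.0, -0.001]
force: [-0.1, -0.3, 0.5]
width: 0.0428
grip_force: 0.0
[ 0.493 -0.075  0.202]
load_cell 0.84 [279. 291.] [ 0.64  -0.076]
load_cell 0.22 [277. 288.] [ 0.635 -0.079]
```

View pics/f.png

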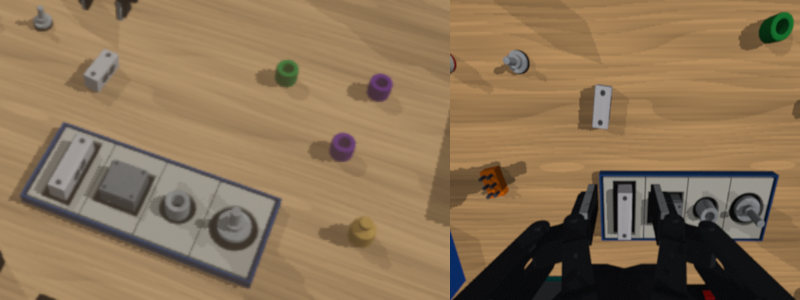

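All four parts sit upright in their pockets, cell (73,165), box (124,185), sleeve (178,205) and foot (234,222). The short cell (100,70) and small foot (42,18) haven't moved. Handing in.

```bash
python3 -m pendant '[[0,0,0,0,0.5],[0,0,0,0,0.5],[0,0,0,0,0.5]]'; python3 -c "
from station import bot
print(bot.finish_job())"
```

```text
t: 29.52
eef_pos: [0.4907, -0.0745, 0.1983]
eef_rot: [-0.0, 0.004, 1.0, 0.0]
force: [-0.1, -0.2, -0.2]
width: 0.0426
grip_force: 0.0
the job is handed in; nothing more can be done
None
```

The kit is packed and handed in at about 29.5 s: the final pictures show all four parts upright in their pockets and the short load cell and small foot where they stood, though the hand-in call returned no verdict.

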